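# Mount an index plate on the rotary table

### The job

Mount the notched index plate on the small green rotary table: lower it by its hub over the centre post, and with light pressure turn it until one of its drive holes finds the table's brass drive pin and the plate drops fully home, flat on the faceplate. Then slide the C-shaped keeper all the way in under the head of the post, on top of the hub, so that the plate cannot lift off, and let go of it. Do not drop or force the parts, do not press the plate hard on the pin, and leave the caliper, the white tub and the roll of tape where they are.

Things in the scene. Friction and masses are not known exactly. Their poses are not given: they have to be found in the camera images.
- index_plate: the loose part to mount, about 0.6 kg, lying flat, hub up: aluminium disc, 150 mm across, 12 mm thick, rim with 24 notches; a 21.6 mm bore right through disc and hub; six 11 mm drive holes through the disc, every 60 degrees on a circle of 45 mm radius, the first on the plate's own +x axis; any of them may take the pin. Origin: bore axis at the disc's underside, z up
- hub_top (a point): on the index plate: centre of the top of its knurled steel hub, 36 mm above the disc's underside. The hub is round, 52 mm across and rises 24 mm above the disc's top: grip the plate across it. The post comes up through the bore, between the fingers
- table: the rotary table, bolted down: round green base 168 mm across, with a worm housing and small handwheel on its -y side. It carries a steel faceplate 140 mm across, its flat top (the plate's seat) 60 mm above the bench. The worm holds the faceplate fast at any angle: the pin's direction is NOT given by this pose; feel for it or look. Origin on the bench, under the post, z up
- post_axis (a point): on the post's axis at the level of the faceplate's top (z up; x and y as the table's, they say nothing of the pin). The post is 20 mm thick, its tapered tip 61 mm above this point. A brass drive pin, 8 mm thick, stands 9 mm above the faceplate, 45 mm from this axis. A plate resting on the pin has its underside 9 mm above the faceplate, a plate fully home 0 mm
- post_groove (a point): on the post's axis, 36 mm above the faceplate: where the hub's top is once the plate is home, and where the keeper's underside goes. From 34.5 to 44.5 mm above the faceplate the post is necked to 12 mm thick; above that is its 20 mm head, so there are 8.5 mm between hub and head for the 6 mm keeper
- keeper: the keeper, loose, 0.12 kg, lying flat: a dark steel C-washer 48 mm across, 6 mm thick, its 15 mm slot open towards the keeper's own +x (flared mouth). Origin at the underside, at the centre of the slot's round end, z up: fully in, the origin is on the post's axis (1.5 mm of play) and the underside on the hub's top
- keeper_grip (a point): middle of the keeper's upright red grip rib, on its tongue, 32.5 mm behind the origin (-x) and 20 mm above the underside. The rib is 26 mm long (x), 10 mm thick (y) and 27 mm high, its top 33 mm above the underside. x, y, z as the keeper's
- caliper: a digital caliper lying on the right of the bench, 212 mm long; leave it alone
- tub: a white screw tub, 86 mm across and 108 mm tall, standing on the right; leave it alone. Origin at its underside
- masking_tape: a roll of masking tape, 98 mm across and 24 mm high, on the left; leave it alone. Origin at its underside
There are look-alikes about, which are no part of the job. Of the things that look like the keeper, take the one that is farthest to the robot's right at the start.

How it is judged:
By the outcome, as a careful person would: the job done as asked, in the order asked, and still so for the second after the job is handed in, with the robot touching nothing.
It also fails if it takes over 72 s, if anything falls off the work surface, if the arm or the gripper's body presses on something with over 40 N, if the wrist force passes 120 N, or if a joint passes its speed limit or range.

### The arm

A 7-joint arm with a two-finger parallel gripper is mounted at the origin on a cart in front of the work surface, level with it; the furniture and walls round the work are solid. World frame = base frame: x ahead of the robot, y to its left, z up, the work surface at z = 0. Lengths are in mm, angles in rad, forces in N, time in s.
With the tool pointing down it reaches from about 400 to 875 mm from the base axis. Payload 4.4 kg.
Tool frame: the origin (TCP) lies midway between the tips of the shut fingers; the grasp point (between the pads) lies 19 mm behind it; z points along the fingers, y is the line along which they close (so a half turn about z gives the same grasp; the last joint's range is limited). The gripper opens to 85 mm and grips with 20 to 120 N. Pads are 22 mm wide; open, the fingers measure 114 mm over their backs; the gripper's body (76 mm by 85 mm) begins 54 mm behind the grasp point. The pads swing forward as they close: fully open they stand 13 mm farther back than shut.
Start: joints at [1.051, 0.628, 0.038, 1.517, -0.027, 0.996, -0.02], TCP at [284.978, -584.213, 231.313] pointing down, gripper open.
Joint ranges: [-3.06, 3.06], [-0.37, 2.12], [-1.25, 1.32], [0.18, 2.47], [-1.1, 4.24], [0.23, 1.98], [-2.94, 2.94]. Speed limits (rad/s): [2.57, 2.57, 3.14, 3.14, 3.14, 3.14, 3.14].

### API

Orientations are given as [roll, pitch, yaw] about the fixed x, y, z axes, in that order (R = Rz(yaw) Ry(pitch) Rx(roll)).
In Python, from cell import monitor, cams, ctrl gives the robot as it stands.
- The arm moves only by the tool drive_tool, never from a script. Its argument "motion" is a list of rows, each an object with "fingers": the opening, from 0 (shut) to 1 (fully open); "linear": the shift along the tool's x, y, z in m, a list of three; "twist": the turn about the tool's z in rad. In form: [{"fingers": fingers, "linear": [x, y, z], "twist": twist}, ...]. A call has 1 to 5 rows; each row shifts and turns the commanded pose from where the row before left it, along the tool's axes as they then stand; what a row does not reach is not made up. A row lasts 1/12 s, in which the tool goes at most 41.7 mm and 7.16 degrees, less where a joint would pass 70% of its speed; a pose out of reach is approached as far as the arm can. A call with a gripper value outside its range is refused whole. The fingers move at their own pace and stop on an object; the grip force is fixed at half the most. Time passes only in rows, so rows that do not move let the fingers close. It gives the time, the measured TCP pose, the force, the opening and the grip force at its end, in the units of the state.
- monitor.read_state(): the state, without advancing time (a new reading comes with each control period).
- cams.get_image(name): name is "scene" or "top" or "wrist"; returns a dict with "color" (420x560x3 uint8, blue, green, red), "K" (3x3 intrinsics, pixels), "R" (3x3) and "t" (3): a world point X has camera coordinates R X + t. Camera axes: x right, y down, z forward; pixel columns grow to the right and rows downward; lengths in mm; the calibration is good to about 2 mm. A picture is of the moment at which its call begins. There is no depth.
- ctrl.finish_job(): hands the job in; it is judged then, once.
The state is a dict: "clock": time; "qpos": joint angles; "qd": joint speeds; "tau": joint torques, N m; "eef_pos": TCP position; "tool_rot": TCP orientation; "force": force on the tool from outside, world axes, zero at the start; "torque": the same for the moment, N m; "width": finger opening in mm; "gripper_force": force on a finger pad.
Only numpy, scipy, OpenCV 4.12 (cv2) and the standard library are available. Lean on these libraries where they do the work, as an engineer would, in place of code of your own. Each camera call takes 0.05 s, during which the arm holds its last target. There are 200 camera calls.

## Working session

There is one attempt and no reset: what is moved stays moved. The work goes in short steps, Python scripts to look and compute and a tool call to move; the robot and the scene stay as the last step left them, time stands still between calls to the robot, and variables do not carry over. Pictures are saved under pics/ and viewed, at most 10 in all, crops included, and the job is handed in when it is done.

Besides the shell and the picture viewer there is one more tool, called after "Call:" as name(argument=value, ...) on one line, values as JSON. drive_tool: Moves the arm, as the interface text tells. Its arguments: {"type":"object","properties":{"motion":{"type":"array"}},"required":["motion"]}

```bash
mkdir -p pics; cat > h.py <<'E'
import numpy as np, cv2
from cell import monitor, cams, ctrl
def grab(n,f):
    d=cams.get_image(n); cv2.imwrite(f'pics/{f}.png',d['color']); np.savez(f'pics/{f}.npz',**{k:np.array(d[k]) for k in('K','R','t')}); return d
def cal(f): return np.load(f'pics/{f}.npz')
def ray(f,u,v,z):
    c=cal(f); R,t=c['R'],c['t'].ravel(); d=R.T@np.linalg.solve(c['K'],[u,v,1]); o=-R.T@t
    return (o+d*(z-o[2])/d[2]).round(1)
def proj(f,X):
    c=cal(f); p=c['K']@(c['R']@np.array(X,float)+c['t'].ravel()); return (p[:2]/p[2]).round(1)
E
python3 - <<'E'
from h import *
a=grab('top','top0'); b=grab('scene','scene0'); 
for f in('top0','scene0'):
    c=cal(f); print(f,c['K'][0,0],(-c['R'].T@c['t'].ravel()).round(0))
s=monitor.read_state(); print({k:np.round(v,3) for k,v in s.items()})
cv2.imwrite('pics/top0b.png',cv2.resize(a['color'],(800,600),interpolation=cv2.INTER_CUBIC))
E
```

```text
top0 542.7652635271379 [-266. -313. 1679.]
scene0 524.1028075496063 [-407. 1171.  737.]
{'clock': np.float64(0.1), 'qpos': array([ 1.051,  0.629,  0.038,  1.518, -0.027,  0.996, -0.02 ]), 'qd': array([ 0.   , -0.004,  0.001, -0.002, -0.001, -0.   ,  0.001]), 'tau': array([ 3.0000e-03, -5.6452e+01,  1.2300e+00, -1.9397e+01,  1.1000e-02,
        5.0000e-03,  0.0000e+00]), 'eef_pos': array([ 284.724, -583.696,  230.479]), 'tool_rot': array([-3.14 ,  0.   ,  0.454]), 'force': array([-0.033,  0.433, -0.472]), 'torque': array([-0.009,  0.039, -0.018]), 'gripper_force': np.float64(0.0), 'width': np.float64(85.305)}
```

View pics/top0b.png

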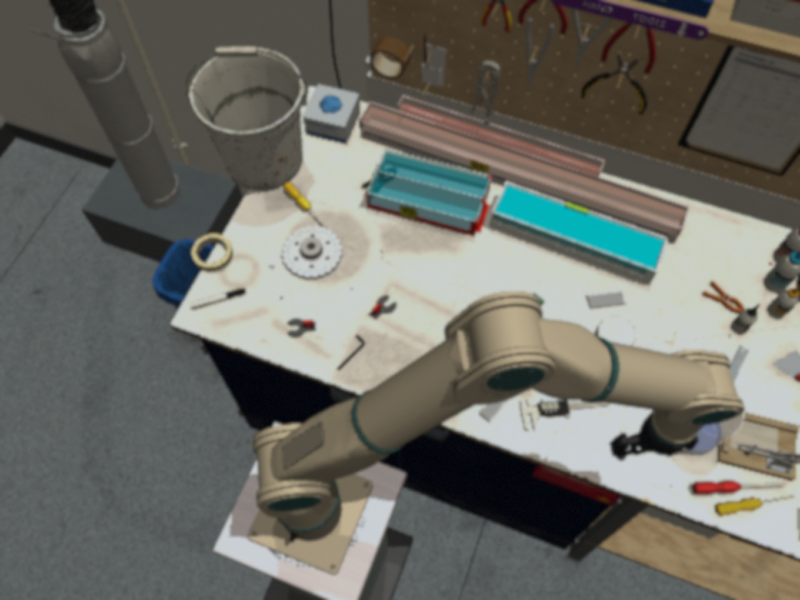

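View pics/scene0.png

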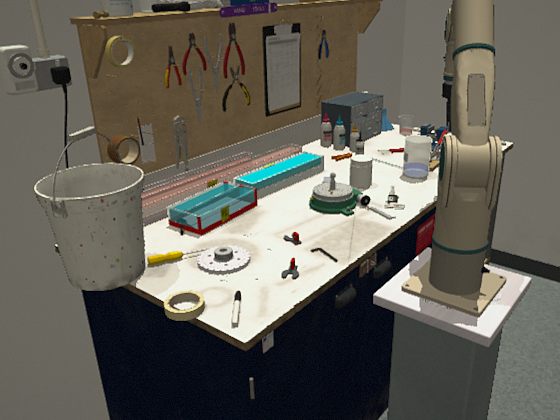

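The top view shows the plate at (311,245) of the enlarged picture and two keeper-like parts at (301,326) and (383,305). The tape is at (211,251). The arm hides the table. In the scene view the table is at (333,195), the plate at (223,258) and the keepers at (291,238) and (290,268). A third look-alike could be behind the arm.

```bash
python3 - <<'E'
from h import *
s=.7
for n,u,v,z in [('hubtop',311,241,36),('keepA',301,326,5),('keepB',383,305,5),('tape',211,251,24),('caliper',550,408,5)]: print(n,ray('top0',u*s,v*s,z))
for n,u,v,z in [('hubtop',223,250,36),('keepB',291,240,5),('keepA',290,273,5),('faceplate',333,187,60),('posttip',332.5,173,121),('tub',361,158,108)]: print(n,ray('scene0',u,v,z))
b=cv2.imread('pics/scene0.png')
cv2.imwrite('pics/c1.png',cv2.resize(b[150:290,180:420],None,fx=3.3,fy=3.3,interpolation=cv2.INTER_CUBIC))
E
```

```text
hubtop [594.3 263.   36. ]
keepA [384.9 198.    5. ]
keepB [507.9  36.3   5. ]
tape [484.1 487.5  24. ]
caliper [ 402.3 -412.4    5. ]
hubtop [579.4 264.   36. ]
keepB [498.7  54.3   5. ]
keepA [378.  211.3   5. ]
faceplate [ 566.  -273.7   60. ]
posttip [ 554.9 -253.1  121. ]
tub [ 580.8 -484.6  108. ]
```

View pics/c1.png

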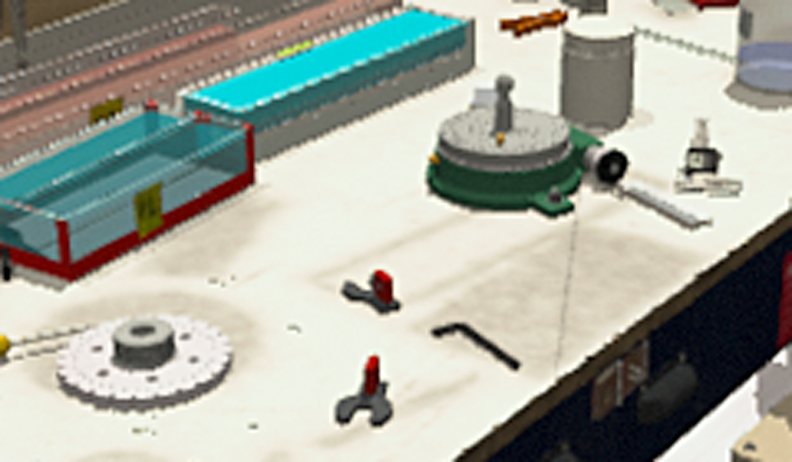

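Keeper-like parts: A at scene (290,268), y≈+205, and B at (291,238), y≈+45. B is farther right so far. I'll check behind the arm for a third one once it has moved. The brass pin shows at about scene (331.5,191).

```bash
cat >> h.py <<'E'
def to(x,y,z,yaw=None,p=None):
    "tool-axis shift (m) and twist to a world target, tool pointing down"
    s=monitor.read_state(); p=s['eef_pos'] if p is None else p; a=s['tool_rot'][2]
    d=np.array([x,y,z])-p; l=[np.cos(a)*d[0]+np.sin(a)*d[1], np.sin(a)*d[0]-np.cos(a)*d[1], -d[2]]
    tw=0 if yaw is None else -(yaw-a)
    print('pos',np.round(s['eef_pos'],1),np.round(s['tool_rot'],3),'clk',round(float(s['clock']),2),'lin m',np.round(np.array(l)/1000,4),'twist',round(tw,3))
E
python3 - <<'E'
from h import *
w=grab('wrist','w0'); c=cal('w0'); o=-c['R'].T@c['t'].ravel(); print(o, c['R'].round(3), c['K'][0,0])
to(560,190,330)
E
```

```text
[ 360.46059945 -547.14313379  374.05601932] [[ 0.436 -0.9   -0.002]
 [-0.851 -0.414  0.322]
 [-0.291 -0.138 -0.947]] 289.7297823753545
pos [ 284.7 -583.8  230.6] [-3.14   0.     0.454] clk 0.15 lin m [ 0.5866 -0.5748 -0.0994] twist 0
```

Call:
drive_tool(motion=[{"fingers": 1, "linear": [0.028, -0.0275, -0.02], "twist": 0}, {"fingers": 1, "linear": [0.028, -0.0275, -0.02], "twist": 0}, {"fingers": 1, "linear": [0.028, -0.0275, -0.01], "twist": 0}, {"fingers": 1, "linear": [0.028, -0.0275, -0.01], "twist": 0}, {"fingers": 1, "linear": [0.028, -0.0275, -0.01], "twist": 0}])

```text
clock: 0.57
eef_pos: [349.3, -401.4, 299.5]
tool_rot: [-3.141, -0.0, 0.453]
force: [1.0, 0.8, 0.0]
width: 85.1
gripper_force: 0.0
```

Call:
drive_tool(motion=[{"fingers": 1, "linear": [0.028, -0.0275, -0.01], "twist": 0}, {"fingers": 1, "linear": [0.028, -0.0275, -0.01], "twist": 0}, {"fingers": 1, "linear": [0.028, -0.0275, -0.01], "twist": 0}, {"fingers": 1, "linear": [0.028, -0.0275, 0], "twist": 0}, {"fingers": 1, "linear": [0.028, -0.0275, 0], "twist": 0}])

```text
clock: 0.98
eef_pos: [415.1, -216.6, 329.9]
tool_rot: [3.14, -0.001, 0.454]
force: [0.8, -0.1, -0.2]
width: 85.2
gripper_force: 0.0
```

Call:
drive_tool(motion=[{"fingers": 1, "linear": [0.028, -0.0275, 0], "twist": 0}, {"fingers": 1, "linear": [0.028, -0.0275, 0], "twist": 0}, {"fingers": 1, "linear": [0.028, -0.0275, 0], "twist": 0}, {"fingers": 1, "linear": [0.028, -0.0275, 0], "twist": 0}, {"fingers": 1, "linear": [0.028, -0.0275, 0], "twist": 0}])

```text
clock: 1.4
eef_pos: [480.3, -31.5, 329.2]
tool_rot: [3.141, -0.0, 0.454]
force: [0.4, -1.1, 0.1]
width: 85.4
gripper_force: 0.0
```

Call:
drive_tool(motion=[{"fingers": 1, "linear": [0.028, -0.0275, 0], "twist": 0}, {"fingers": 1, "linear": [0.028, -0.0275, 0], "twist": 0}, {"fingers": 1, "linear": [0.028, -0.0275, 0], "twist": 0}, {"fingers": 1, "linear": [0.028, -0.0275, 0], "twist": 0}, {"fingers": 1, "linear": [0.01, -0.01, 0], "twist": 0}])

```text
clock: 1.82
eef_pos: [537.8, 135.0, 328.9]
tool_rot: [-3.138, -0.002, 0.461]
force: [1.0, 0.2, 0.6]
width: 85.3
gripper_force: 0.0
```

```bash
python3 - <<'E'
from h import *
a=grab('top','top1'); w=grab('wrist','w1'); to(585,263,90)
I=a['color'][200:330,190:420]   # scene middle
T=cv2.resize(I,None,fx=3.2,fy=3.2,interpolation=cv2.INTER_CUBIC)
cv2.imwrite('pics/c2.png',T[:,:800])
cv2.imwrite('pics/c3.png',cv2.resize(w['color'],(800,600),interpolation=cv2.INTER_CUBIC))
E
```

```text
pos [537.2 132.  328.6] [-3.14 -0.    0.46] clk 1.92 lin m [ 0.101  -0.0962  0.2386] twist 0
```

View pics/c2.png

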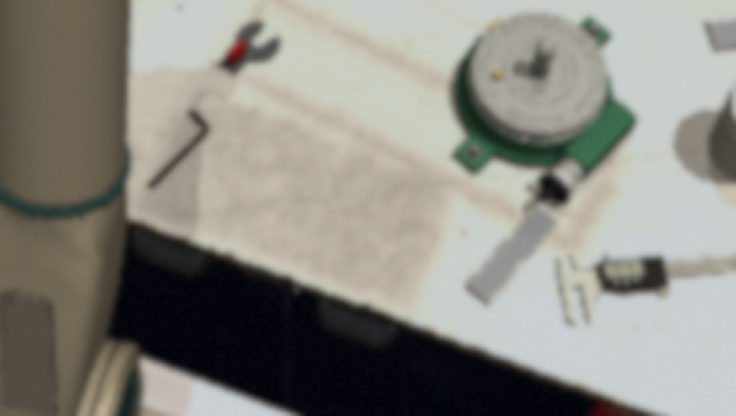

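View pics/c3.png

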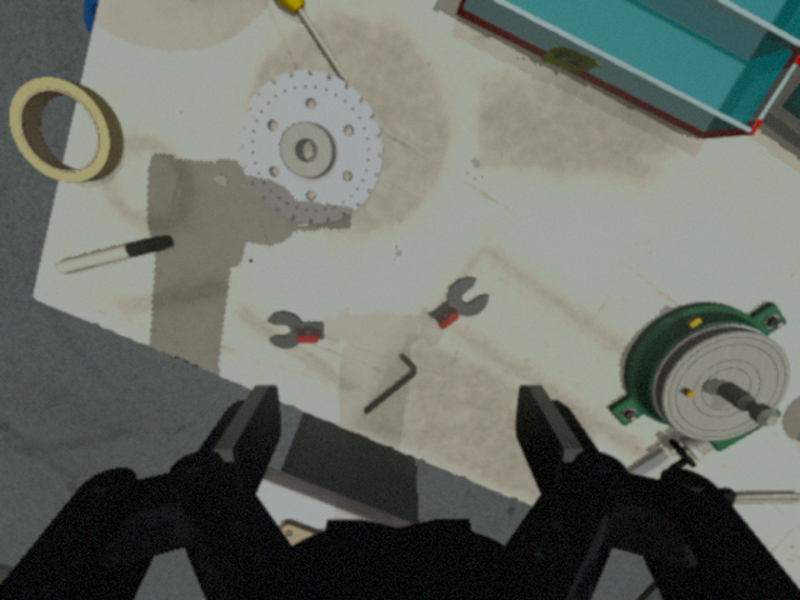

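The wrist view is clear. Plate hub top is at (307,149), with holes around it. Keeper A is at (290,330) and keeper B at (463,298) with its red rib at (449,319). The table's faceplate is near (722,385), the pin at (688,392), the post base at (712,385) and the tip at (765,414). In the top crop there is no third keeper, so B, the rightmost, is the one.

```bash
python3 - <<'E'
from h import *
s=.7
def P(n,u,v,z): r=ray('w1',u*s,v*s,z); print(n,r); return r
h=P('hub',307,147,36)
for u,v in [(310,103),(348,130),(346,172),(310,196),(274,171),(274,125)]:
    r=P('hole',u,v,12)
    d=r-h; print('   ',np.hypot(*d[:2]).round(1),np.degrees(np.arctan2(d[1],d[0])).round(1)%60)
P('platecen disc',312,146,12)
P('slotB',464,299,6); P('gripB',447,316,33); P('gripBbase',449,322,8)
t=P('facecen',720,385,60); P('pintip',685,390,69);P('pinbase',691,397,60); P('postbase',711,386,60); P('tip',766,412,121)
top=lambda n,u,v,z: print('TOP',n,ray('top1',190+u/3.2,200+v/3.2,z))
top('face',540,76,60); top('pin',495,74,67); top('grip',236,52,25); top('slot',259,40,6); top('tip',543,52,121)
W=cv2.imread('pics/w1.png')
A=cv2.resize(W[180:245,295:360],(400,400),interpolation=cv2.INTER_CUBIC)
B=cv2.resize(W[205:315,425:560],(491,400),interpolation=cv2.INTER_CUBIC)
cv2.imwrite('pics/c4.png',np.hstack([A,B])[:, :800])
E
```

```text
hub [586.7 261.6  36. ]
hole [625.2 279.7  12. ]
    42.5 25.2
hole [619.2 234.9  12. ]
    42.1 20.6
hole [580.7 220.   12. ]
    42.0 21.799999999999997
hole [540.8 244.7  12. ]
    48.9 20.19999999999999
hole [547.6 288.8  12. ]
    47.6 25.19999999999999
hole [589.8 305.   12. ]
    43.5 25.900000000000006
platecen disc [588.5 262.2  12. ]
slotB [511.4  36.8   6. ]
gripB [491.1  52.   33. ]
gripBbase [478.4  39.3   8. ]
facecen [ 562.4 -254.1   60. ]
pintip [ 541.5 -214.5   69. ]
pinbase [ 535.7 -235.    60. ]
postbase [ 556.9 -245.9   60. ]
tip [ 566.5 -251.   121. ]
TOP face [ 555.6 -268.8   60. ]
TOP pin [ 537.5 -225.1   67. ]
TOP grip [483.5  42.1  25. ]
TOP slot [514.6  28.4   6. ]
TOP tip [ 551.3 -265.2  121. ]
```

View pics/c4.png

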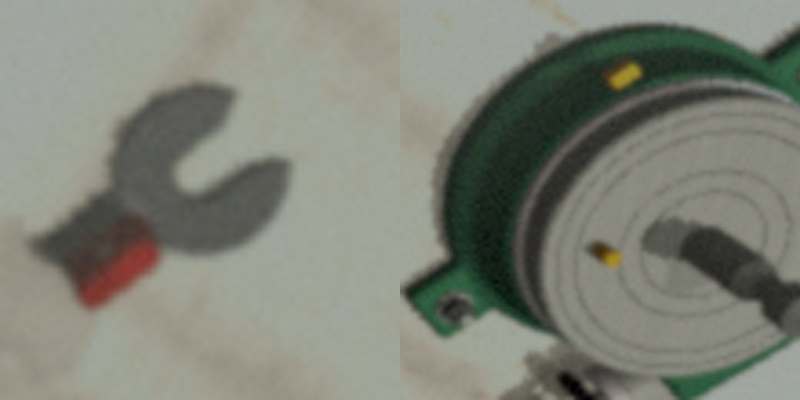

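B is confirmed: C-shaped, dark, with the red rib behind the slot. Plate centre ≈ (584.5,262), hole angle ≈ 23° mod 60. Going above the hub.

Call:
drive_tool(motion=[{"fingers": 1, "linear": [0.02, -0.019, 0.03], "twist": 0}, {"fingers": 1, "linear": [0.02, -0.019, 0.03], "twist": 0}, {"fingers": 1, "linear": [0.02, -0.019, 0.03], "twist": 0}, {"fingers": 1, "linear": [0.02, -0.019, 0.03], "twist": 0}, {"fingers": 1, "linear": [0.02, -0.019, 0.03], "twist": 0}])

```text
clock: 2.33
eef_pos: [586.1, 255.7, 177.8]
tool_rot: [3.14, 0.001, 0.451]
force: [0.7, -0.2, 0.7]
width: 85.5
gripper_force: 0.0
```

Call:
drive_tool(motion=[{"fingers": 1, "linear": [0.0, 0, 0.03], "twist": 0}, {"fingers": 1, "linear": [0.0, 0, 0.01], "twist": 0}, {"fingers": 1, "linear": [0, 0, 0], "twist": 0}])

```text
clock: 2.58
eef_pos: [583.6, 253.7, 136.0]
tool_rot: [3.14, 0.008, 0.452]
force: [-1.0, -0.2, 0.4]
width: 85.7
gripper_force: 0.0
```

```bash
python3 - <<'E'
from h import *
w=grab('wrist','w2'); to(584.5,262,11)
print(proj('w2',[584.5,262,36]),proj('w2',[584.5,262,12]))
cv2.imwrite('pics/c5.png',cv2.resize(w['color'],(800,600),interpolation=cv2.INTER_CUBIC))
E
```

```text
pos [585.2 254.2 138.5] [3.14e+00 3.00e-03 4.51e-01] clk 2.63 lin m [ 0.0028 -0.0073  0.1275] twist 0
[270.4 208.3] [271.  200.4]
```

View pics/c5.png

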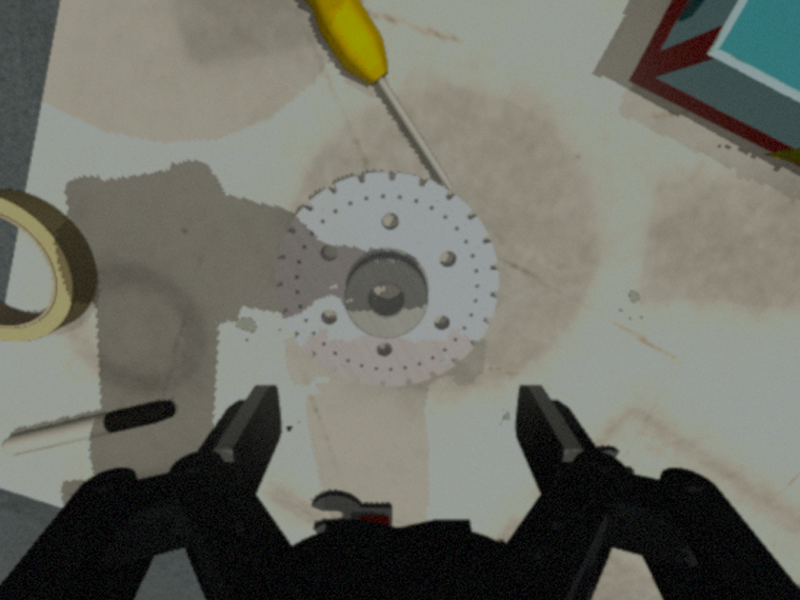

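The hub top centre is at (386,296) and the holes are at (390,221), (447,258), (441,322), (384,349), (329,317) and (330,252). This agrees with the projection of my estimate.

```bash
python3 - <<'E'
from h import *
s=.7
print(ray('w2',386.5*s,296.5*s,36), ray('w2',389*s,280*s,12))
H=np.array([ray('w2',u*s,v*s,12) for u,v in [(390,220),(447.5,257.5),(441,321.5),(384,349),(329,316.5),(330,252)]])
c=H.mean(0); d=H-c; a=np.degrees(np.arctan2(d[:,1],d[:,0])); print(c,np.hypot(d[:,0],d[:,1]).round(1),(a%60).round(1),(a%60).mean())
to(*c[:2],11)
E
```

```text
[585.1 262.2  36. ] [589.  262.8  12. ]
[583.45       261.71666667  12.        ] [45.3 45.1 44.6 45.5 45.2 44.4] [22.8 23.2 22.6 22.7 23.1 22.3] 22.779107780927177
pos [585.2 254.2 138.5] [3.14e+00 3.00e-03 4.51e-01] clk 2.63 lin m [ 0.0017 -0.0075  0.1275] twist 0
```

Call:
drive_tool(motion=[{"fingers": 1, "linear": [0.002, -0.0075, 0.025], "twist": 0}, {"fingers": 1, "linear": [0, 0, 0.03], "twist": 0}, {"fingers": 1, "linear": [0, 0, 0.03], "twist": 0}, {"fingers": 1, "linear": [0, 0, 0.025], "twist": 0}, {"fingers": 1, "linear": [0, 0, 0.012], "twist": 0}])

```text
clock: 3.05
eef_pos: [584.4, 262.5, 16.8]
tool_rot: [3.14, 0.001, 0.452]
force: [0.2, -0.3, 0.7]
width: 85.0
gripper_force: 0.0
```

Call:
drive_tool(motion=[{"fingers": 1, "linear": [0, 0, 0], "twist": 0}, {"fingers": 1, "linear": [0, 0, 0], "twist": 0}])

```text
clock: 3.22
eef_pos: [585.4, 264.3, 18.9]
tool_rot: [3.141, -0.002, 0.452]
force: [-0.2, -0.2, -0.6]
width: 85.6
gripper_force: 0.0
```

Call:
drive_tool(motion=[{"fingers": 1, "linear": [-0.0005, 0.001, 0.006], "twist": 0}, {"fingers": 0.7, "linear": [0, 0, 0], "twist": 0}, {"fingers": 0.5, "linear": [0, 0, 0], "twist": 0}, {"fingers": 0.4, "linear": [0, 0, 0], "twist": 0}, {"fingers": 0.3, "linear": [0, 0, 0], "twist": 0}])

```text
clock: 3.63
eef_pos: [584.9, 263.5, 12.8]
tool_rot: [3.141, -0.002, 0.454]
force: [-1.1, -2.0, 7.1]
width: 49.4
gripper_force: 61.3
```

Call:
drive_tool(motion=[{"fingers": 0.3, "linear": [0, 0, 0], "twist": 0}, {"fingers": 0.3, "linear": [0, 0, 0], "twist": 0}, {"fingers": 0.3, "linear": [0, 0, 0], "twist": 0}])

```text
clock: 3.88
eef_pos: [584.9, 263.5, 12.8]
tool_rot: [3.141, -0.002, 0.454]
force: [-0.3, -0.4, 7.2]
width: 49.8
gripper_force: 61.3
```

Call:
drive_tool(motion=[{"fingers": 0.3, "linear": [0, 0, -0.005], "twist": 0}, {"fingers": 0.3, "linear": [0, 0, -0.01], "twist": 0}, {"fingers": 0.3, "linear": [0, 0, -0.02], "twist": 0}, {"fingers": 0.3, "linear": [0, 0, -0.025], "twist": 0}, {"fingers": 0.3, "linear": [0, 0, -0.025], "twist": 0.05}])

```text
clock: 4.3
eef_pos: [582.6, 263.1, 96.2]
tool_rot: [-3.141, 0.003, 0.404]
force: [0.7, 0.1, -6.6]
width: 49.3
gripper_force: 64.2
```

Call:
drive_tool(motion=[{"fingers": 0.3, "linear": [0, 0, -0.03], "twist": 0.1}, {"fingers": 0.3, "linear": [0, 0, -0.03], "twist": 0.1}, {"fingers": 0.3, "linear": [0, 0, -0.03], "twist": 0.1}, {"fingers": 0.3, "linear": [0, 0, -0.03], "twist": 0.1}, {"fingers": 0.3, "linear": [0, 0, -0.03], "twist": 0.04}])

```text
clock: 4.72
eef_pos: [582.5, 263.5, 247.3]
tool_rot: [3.141, 0.002, -0.04]
force: [0.5, 0.5, -8.0]
width: 49.3
gripper_force: 64.2
```

```bash
python3 - <<'E'
from h import *
to(410,-255,255); s=monitor.read_state(); print(s['force'],s['torque'],s['width'],s['qpos'].round(2))
E
```

```text
pos [582.5 263.5 247.3] [ 3.141e+00  2.000e-03 -4.000e-02] clk 4.72 lin m [-0.1515  0.5251 -0.0077] twist 0
[ 0.45127089  0.4566657  -8.02907594] [ 0.06672255 -0.10534527  0.01879648] 49.287102321593636 [-0.45  0.6  -0.03  1.53  0.02  1.02 -2.1 ]
```

Call:
drive_tool(motion=[{"fingers": 0.3, "linear": [-0.005, 0.015, -0.002], "twist": 0}, {"fingers": 0.3, "linear": [-0.01, 0.025, -0.002], "twist": 0}, {"fingers": 0.3, "linear": [-0.01, 0.035, -0.002], "twist": 0}, {"fingers": 0.3, "linear": [-0.01, 0.035, -0.002], "twist": 0}, {"fingers": 0.3, "linear": [-0.01, 0.035, 0], "twist": 0}])

```text
clock: 5.13
eef_pos: [531.9, 119.2, 254.2]
tool_rot: [3.141, 0.001, -0.035]
force: [0.5, -1.2, -6.2]
width: 49.1
gripper_force: 64.3
```

Call:
drive_tool(motion=[{"fingers": 0.3, "linear": [-0.01, 0.035, 0], "twist": 0}, {"fingers": 0.3, "linear": [-0.01, 0.035, 0], "twist": 0}, {"fingers": 0.3, "linear": [-0.01, 0.035, 0], "twist": 0}, {"fingers": 0.3, "linear": [-0.01, 0.035, 0], "twist": 0}, {"fingers": 0.3, "linear": [-0.01, 0.035, 0], "twist": 0}])

```text
clock: 5.55
eef_pos: [475.6, -53.7, 254.2]
tool_rot: [-3.141, 0.001, -0.036]
force: [0.2, -0.5, -6.3]
width: 49.4
gripper_force: 64.3
```

Call:
drive_tool(motion=[{"fingers": 0.3, "linear": [-0.01, 0.035, 0], "twist": 0}, {"fingers": 0.3, "linear": [-0.01, 0.035, 0], "twist": 0}, {"fingers": 0.3, "linear": [-0.01, 0.035, 0], "twist": 0}, {"fingers": 0.3, "linear": [-0.01, 0.035, 0], "twist": 0}, {"fingers": 0.3, "linear": [-0.01, 0.035, 0], "twist": 0}])

```text
clock: 5.97
eef_pos: [419.5, -226.5, 254.2]
tool_rot: [-3.141, 0.001, -0.036]
force: [2.1, -0.9, -7.2]
width: 49.4
gripper_force: 64.3
```

Call:
drive_tool(motion=[{"fingers": 0.3, "linear": [-0.006, 0.02, 0], "twist": 0}, {"fingers": 0.3, "linear": [0, 0.005, 0], "twist": 0}, {"fingers": 0.3, "linear": [0, 0, 0], "twist": 0}, {"fingers": 0.3, "linear": [0, 0, 0], "twist": 0}])

```text
clock: 6.3
eef_pos: [414.1, -249.2, 254.0]
tool_rot: [-3.14, 0.0, -0.036]
force: [0.0, 0.3, -7.7]
width: 49.2
gripper_force: 64.4
```

```bash
python3 - <<'E'
from h import *
w=grab('wrist','w3'); to(560,-258,250)
print(proj('w3',[560,-260,60]),proj('w3',[560,-260,121]))
cv2.imwrite('pics/c6.png',cv2.resize(w['color'],(800,600),interpolation=cv2.INTER_CUBIC))
E
```

```text
pos [ 414.4 -248.6  254. ] [-3.14   0.    -0.034] clk 6.35 lin m [0.1458 0.0044 0.004 ] twist 0
[284.5  50.2] [285.8  35. ]
```

View pics/c6.png

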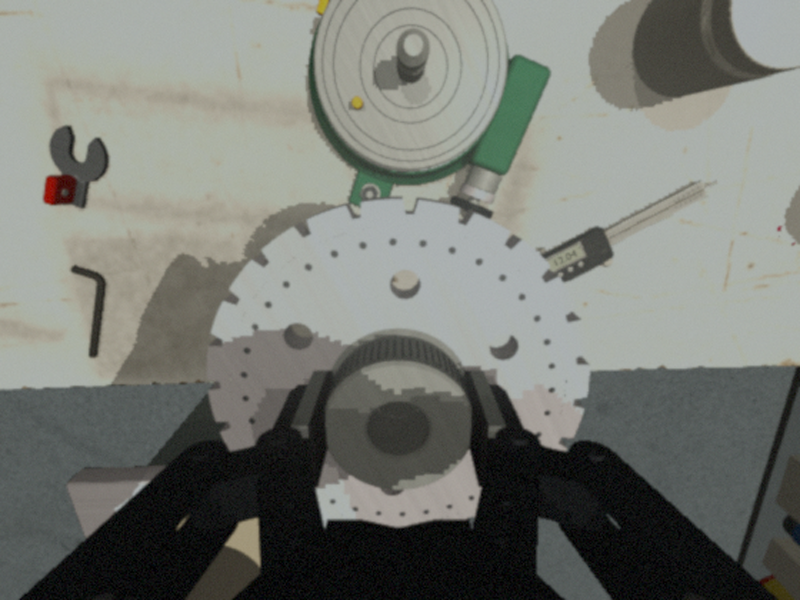

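The picture shows the post tip at (414,42), the brass pin top at (358,103) and the faceplate rings centred near (411,67). The held plate has its hub bore at (399,428) and front holes at (405,284), (298,336) and (503,346).

```bash
python3 - <<'E'
from h import *
s=.7
P=lambda n,u,v,z: print(n,ray('w3',u*s,v*s,z))
P('tip',414,40,120); P('L',316,68,60);P('R',507,68,60);P('bot',410,173,60); P('midringL',362,68,60);P('midringR',461,68,60);P('midringbot',411,110,60);P('midringtop',411,24,60)
P('pin',358,102,69)
z0=254-12.8
P('hub',398.5,428,z0+36); P('bore',399,428,z0+36)
for h in [(405,281),(298,333),(503,345)]: P('hole',*h,z0+12)
print(ray('top1',190+540/3.2,200+76/3.2,60))
E
```

```text
tip [ 565.2 -263.5  120. ]
L [ 564.9 -194.8   60. ]
R [ 559.6 -332.5   60. ]
bot [ 490.1 -260.6   60. ]
midringL [ 563.6 -228.    60. ]
midringR [ 560.9 -299.4   60. ]
midringbot [ 534.7 -262.6   60. ]
midringtop [ 589.5 -264.1   60. ]
pin [ 540.4 -224.3   69. ]
hub [ 412.2 -248.9  277.2]
bore [ 412.2 -249.   277.2]
hole [ 457.5 -252.9  253.2]
hole [ 438.6 -211.8  253.2]
hole [ 430.8 -289.4  253.2]
[ 555.6 -268.8   60. ]
```

Table axis ≈ (562.3,−263.5), pin 44.8 mm from it at 119°. Plate centre is 2 mm behind the TCP and its hole angle is −5.2°, so turn it +4.3° (twist −0.075). Moving over the post, then down to just above the tip.

Call:
drive_tool(motion=[{"fingers": 0.3, "linear": [0.02, 0.0013, 0], "twist": 0}, {"fingers": 0.3, "linear": [0.035, 0.002, 0], "twist": 0}, {"fingers": 0.3, "linear": [0.035, 0.002, 0], "twist": 0}, {"fingers": 0.3, "linear": [0.035, 0.002, 0.01], "twist": 0}, {"fingers": 0.3, "linear": [0.0255, 0.002, 0.02], "twist": 0}])

```text
clock: 6.77
eef_pos: [570.6, -262.9, 226.2]
tool_rot: [3.141, -0.008, -0.032]
force: [1.9, -0.0, -6.6]
width: 49.0
gripper_force: 64.5
```

Call:
drive_tool(motion=[{"fingers": 0.3, "linear": [0, 0, 0.02], "twist": -0.075}, {"fingers": 0.3, "linear": [0, 0, 0.03], "twist": 0}, {"fingers": 0.3, "linear": [0, 0, 0.02], "twist": 0}, {"fingers": 0.3, "linear": [0, 0, 0.01], "twist": 0}, {"fingers": 0.3, "linear": [0, 0, 0], "twist": 0}])

```text
clock: 7.18
eef_pos: [563.0, -262.3, 141.3]
tool_rot: [-3.138, 0.005, 0.041]
force: [-0.8, -0.3, -7.7]
width: 49.6
gripper_force: 64.4
```

```bash
python3 - <<'E'
from h import *
to(564.3,-263.5,138,0.04); s=monitor.read_state(); print(s['force'],s['torque'])
E
```

```text
pos [ 563.  -262.3  141.3] [-3.138  0.005  0.041] clk 7.18 lin m [0.0013 0.0012 0.0033] twist 0.001
[-0.79052343 -0.28660606 -7.65732707] [0.02476341 0.02591128 0.00055876]
```

Call:
drive_tool(motion=[{"fingers": 0.3, "linear": [0.001, 0.001, 0.003], "twist": 0}, {"fingers": 0.3, "linear": [0, 0, 0.002], "twist": 0}, {"fingers": 0.3, "linear": [0, 0, 0.002], "twist": 0}, {"fingers": 0.3, "linear": [0, 0, 0.001], "twist": 0}, {"fingers": 0.3, "linear": [0, 0, 0], "twist": 0}])

```text
clock: 7.6
eef_pos: [565.6, -266.3, 136.8]
tool_rot: [3.141, -0.001, 0.039]
force: [-0.3, -0.0, -7.5]
width: 49.6
gripper_force: 64.5
```

Call:
drive_tool(motion=[{"fingers": 0.3, "linear": [0, 0, 0.002], "twist": 0}, {"fingers": 0.3, "linear": [0, 0, 0.001], "twist": 0}, {"fingers": 0.3, "linear": [0, 0, 0], "twist": 0}])

```text
clock: 7.85
eef_pos: [565.2, -266.2, 133.1]
tool_rot: [-3.141, 0.0, 0.039]
force: [0.2, -0.5, -8.3]
width: 49.7
gripper_force: 64.5
```

Call:
drive_tool(motion=[{"fingers": 0.3, "linear": [-0.001, -0.0027, 0], "twist": 0}, {"fingers": 0.3, "linear": [0, 0, 0], "twist": 0}, {"fingers": 0.3, "linear": [0, 0, 0.002], "twist": 0}, {"fingers": 0.3, "linear": [0, 0, 0], "twist": 0}])

```text
clock: 8.18
eef_pos: [564.2, -263.3, 130.9]
tool_rot: [-3.141, 0.0, 0.039]
force: [0.2, -0.1, -7.7]
width: 49.5
gripper_force: 64.5
```

Call:
drive_tool(motion=[{"fingers": 0.3, "linear": [0, 0, 0.002], "twist": 0}, {"fingers": 0.3, "linear": [0, 0, 0], "twist": 0}, {"fingers": 0.3, "linear": [0, 0, 0], "twist": 0}])

```text
clock: 8.43
eef_pos: [564.2, -263.5, 129.0]
tool_rot: [-3.141, 0.0, 0.039]
force: [0.5, -0.8, -7.8]
width: 49.5
gripper_force: 64.5
```

Call:
drive_tool(motion=[{"fingers": 0.3, "linear": [0, 0, 0.002], "twist": 0}, {"fingers": 0.3, "linear": [0, 0, 0.001], "twist": 0}, {"fingers": 0.3, "linear": [0, 0, 0], "twist": 0}])

```text
clock: 8.68
eef_pos: [564.3, -263.3, 125.9]
tool_rot: [-3.141, 0.0, 0.039]
force: [0.4, 0.6, -8.1]
width: 49.4
gripper_force: 64.5
```

Call:
drive_tool(motion=[{"fingers": 0.3, "linear": [0, 0, 0.002], "twist": 0}, {"fingers": 0.3, "linear": [0, 0, 0.001], "twist": 0}, {"fingers": 0.3, "linear": [0, 0, 0], "twist": 0}])

```text
clock: 8.93
eef_pos: [564.4, -263.3, 122.9]
tool_rot: [-3.141, -0.0, 0.039]
force: [0.7, 0.6, -8.2]
width: 49.4
gripper_force: 64.5
```

Call:
drive_tool(motion=[{"fingers": 0.3, "linear": [0, 0, 0.002], "twist": 0}, {"fingers": 0.3, "linear": [0, 0, 0.001], "twist": 0}, {"fingers": 0.3, "linear": [0, 0, 0], "twist": 0}])

```text
clock: 9.18
eef_pos: [564.4, -263.3, 119.9]
tool_rot: [-3.141, -0.0, 0.039]
force: [0.9, 0.6, -8.8]
width: 49.3
gripper_force: 64.5
```

Call:
drive_tool(motion=[{"fingers": 0.3, "linear": [0, 0, 0.003], "twist": 0}, {"fingers": 0.3, "linear": [0, 0, 0.003], "twist": 0}, {"fingers": 0.3, "linear": [0, 0, 0.003], "twist": 0}, {"fingers": 0.3, "linear": [0, 0, 0.003], "twist": 0}, {"fingers": 0.3, "linear": [0, 0, 0], "twist": 0}])

```text
clock: 9.6
eef_pos: [564.2, -263.3, 107.3]
tool_rot: [-3.141, 0.0, 0.039]
force: [2.3, 1.2, -7.9]
width: 49.3
gripper_force: 64.4
```

Call:
drive_tool(motion=[{"fingers": 0.3, "linear": [0, 0, 0.003], "twist": 0}, {"fingers": 0.3, "linear": [0, 0, 0.003], "twist": 0}, {"fingers": 0.3, "linear": [0, 0, 0.003], "twist": 0}, {"fingers": 0.3, "linear": [0, 0, 0.003], "twist": 0}, {"fingers": 0.3, "linear": [0, 0, 0], "twist": 0}])

```text
clock: 10.02
eef_pos: [564.3, -263.3, 95.4]
tool_rot: [-3.141, 0.0, 0.039]
force: [2.3, 1.5, -8.6]
width: 49.8
gripper_force: 64.4
```

Call:
drive_tool(motion=[{"fingers": 0.3, "linear": [0.0004, -0.0003, 0.003], "twist": 0}, {"fingers": 0.3, "linear": [0, 0, 0.003], "twist": 0}, {"fingers": 0.3, "linear": [0, 0, 0.003], "twist": 0}, {"fingers": 0.3, "linear": [0, 0, 0.001], "twist": 0}, {"fingers": 0.3, "linear": [0, 0, 0], "twist": 0}])

```text
clock: 10.43
eef_pos: [564.4, -263.2, 85.7]
tool_rot: [-3.141, 0.001, 0.039]
force: [0.3, 1.0, -8.3]
width: 49.3
gripper_force: 64.5
```

Call:
drive_tool(motion=[{"fingers": 0.3, "linear": [0, 0, 0.0015], "twist": 0}, {"fingers": 0.3, "linear": [0, 0, 0.0015], "twist": 0}, {"fingers": 0.3, "linear": [0, 0, 0.001], "twist": 0}, {"fingers": 0.3, "linear": [0, 0, 0], "twist": 0}])

```text
clock: 10.77
eef_pos: [564.4, -263.3, 81.9]
tool_rot: [-3.142, 0.0, 0.039]
force: [0.0, 0.1, -7.3]
width: 49.5
gripper_force: 64.5
```

Call:
drive_tool(motion=[{"fingers": 0.3, "linear": [0, 0, 0.001], "twist": 0}, {"fingers": 0.3, "linear": [0, 0, 0.001], "twist": 0}, {"fingers": 0.3, "linear": [0, 0, 0], "twist": 0}])

```text
clock: 11.02
eef_pos: [564.4, -263.3, 79.9]
tool_rot: [-3.142, 0.0, 0.039]
force: [-0.0, -0.5, -6.7]
width: 49.3
gripper_force: 64.5
```

Call:
drive_tool(motion=[{"fingers": 0.3, "linear": [0, 0, 0.001], "twist": 0}, {"fingers": 0.3, "linear": [0, 0, 0.0005], "twist": 0}, {"fingers": 0.3, "linear": [0, 0, 0], "twist": 0}])

```text
clock: 11.27
eef_pos: [564.6, -263.2, 78.5]
tool_rot: [-3.142, 0.0, 0.039]
force: [-0.5, -0.3, -7.9]
width: 49.0
gripper_force: 64.5
```

Call:
drive_tool(motion=[{"fingers": 0.3, "linear": [0, 0, 0.001], "twist": 0}, {"fingers": 0.3, "linear": [0, 0, 0.001], "twist": 0}, {"fingers": 0.3, "linear": [0, 0, 0], "twist": 0}])

```text
clock: 11.52
eef_pos: [564.5, -263.1, 76.4]
tool_rot: [-3.141, 0.0, 0.039]
force: [0.4, 0.0, -8.2]
width: 49.7
gripper_force: 64.5
```

Call:
drive_tool(motion=[{"fingers": 0.3, "linear": [0, 0, 0.001], "twist": 0}, {"fingers": 0.3, "linear": [0, 0, 0.001], "twist": 0}, {"fingers": 0.3, "linear": [0, 0, 0], "twist": 0}])

```text
clock: 11.77
eef_pos: [564.5, -263.1, 74.4]
tool_rot: [-3.141, 0.0, 0.039]
force: [-0.2, -0.7, -6.5]
width: 49.2
gripper_force: 64.5
```

Call:
drive_tool(motion=[{"fingers": 0.3, "linear": [0, 0, 0.0007], "twist": 0}, {"fingers": 0.3, "linear": [0, 0, 0], "twist": 0}])

```text
clock: 11.93
eef_pos: [564.6, -263.2, 73.8]
tool_rot: [-3.142, 0.0, 0.039]
force: [0.7, 0.5, -7.4]
width: 49.4
gripper_force: 64.5
```

Call:
drive_tool(motion=[{"fingers": 0.3, "linear": [0, 0, 0.0007], "twist": 0}, {"fingers": 0.3, "linear": [0, 0, 0], "twist": 0}])

```text
clock: 12.1
eef_pos: [564.6, -263.2, 73.2]
tool_rot: [-3.142, 0.0, 0.039]
force: [0.1, 0.4, -7.0]
width: 49.2
gripper_force: 64.5
```

Call:
drive_tool(motion=[{"fingers": 0.3, "linear": [0, 0, 0.0005], "twist": 0}, {"fingers": 0.3, "linear": [0, 0, 0], "twist": 0}])

```text
clock: 12.27
eef_pos: [564.7, -263.2, 73.0]
tool_rot: [3.142, -0.0, 0.039]
force: [0.2, -0.5, -6.4]
width: 49.1
gripper_force: 64.6
```

Call:
drive_tool(motion=[{"fingers": 0.3, "linear": [0, 0, 0.0003], "twist": 0}, {"fingers": 0.3, "linear": [0, 0, 0], "twist": 0}])

```text
clock: 12.43
eef_pos: [564.7, -263.2, 72.9]
tool_rot: [3.141, -0.0, 0.039]
force: [-2.2, 1.0, -2.8]
width: 49.4
gripper_force: 65.0
```

Contact starts at exactly the home height (underside ≈ 60 mm), so the pin is in a hole. A light press, then release.

Call:
drive_tool(motion=[{"fingers": 0.3, "linear": [0, 0, 0.0004], "twist": 0}, {"fingers": 0.3, "linear": [0, 0, 0], "twist": 0}])

```text
clock: 12.6
eef_pos: [564.7, -263.2, 72.8]
tool_rot: [3.141, -0.0, 0.039]
force: [-3.5, 1.6, 3.1]
width: 49.2
gripper_force: 65.4
```

Call:
drive_tool(motion=[{"fingers": 0.65, "linear": [0, 0, 0], "twist": 0}, {"fingers": 0.75, "linear": [0, 0, -0.001], "twist": 0}, {"fingers": 0.9, "linear": [0, 0, -0.001], "twist": 0}, {"fingers": 0.9, "linear": [0, 0, 0], "twist": 0}])

```text
clock: 12.93
eef_pos: [565.5, -263.6, 74.6]
tool_rot: [3.141, -0.002, 0.039]
force: [-0.8, 0.3, 0.7]
width: 76.5
gripper_force: 0.0
```

Call:
drive_tool(motion=[{"fingers": 1, "linear": [0, 0, -0.015], "twist": 0}, {"fingers": 1, "linear": [0, 0, -0.03], "twist": 0}, {"fingers": 1, "linear": [0, 0, -0.035], "twist": 0}, {"fingers": 1, "linear": [0, 0, -0.035], "twist": 0}, {"fingers": 1, "linear": [0, -0.01, -0.015], "twist": 0}])

```text
clock: 13.35
eef_pos: [566.4, -256.8, 209.1]
tool_rot: [3.136, -0.007, 0.036]
force: [0.8, -1.5, 0.1]
width: 85.5
gripper_force: 0.0
```

Call:
drive_tool(motion=[{"fingers": 1, "linear": [-0.006, -0.035, 0], "twist": 0}, {"fingers": 1, "linear": [-0.006, -0.035, 0], "twist": 0}, {"fingers": 1, "linear": [-0.006, -0.035, 0], "twist": 0}, {"fingers": 1, "linear": [-0.006, -0.035, 0], "twist": 0}, {"fingers": 1, "linear": [-0.006, -0.035, 0], "twist": 0}])

```text
clock: 13.77
eef_pos: [527.3, -78.1, 204.4]
tool_rot: [3.142, -0.001, 0.038]
force: [0.7, 0.3, 1.5]
width: 85.2
gripper_force: 0.0
```

Call:
drive_tool(motion=[{"fingers": 1, "linear": [-0.01, -0.035, 0.01], "twist": 0}, {"fingers": 1, "linear": [-0.01, -0.035, 0.01], "twist": 0}, {"fingers": 1, "linear": [-0.01, -0.035, 0.02], "twist": 0}, {"fingers": 1, "linear": [-0.01, -0.02, 0.01], "twist": 0.12}, {"fingers": 1, "linear": [0, 0, 0], "twist": 0.12}])

```text
clock: 14.18
eef_pos: [478.9, 49.4, 152.3]
tool_rot: [-3.14, 0.006, -0.199]
force: [-0.5, 0.3, -0.6]
width: 85.4
gripper_force: 0.0
```

Call:
drive_tool(motion=[{"fingers": 1, "linear": [0, 0, 0], "twist": 0}, {"fingers": 1, "linear": [0, 0, 0], "twist": 0}])

```text
clock: 14.35
eef_pos: [483.4, 43.8, 154.4]
tool_rot: [3.141, -0.001, -0.198]
force: [1.1, -0.2, 0.4]
width: 85.7
gripper_force: 0.0
```

```bash
python3 - <<'E'
from h import *
w=grab('wrist','w4'); t=grab('scene','s4'); to(488,42,7)
A=cv2.resize(w['color'][100:320,150:443],(800,600),interpolation=cv2.INTER_CUBIC)
print(proj('w4',[488,42,26]),proj('w4',[512,34,6]))
B=cv2.resize(t['color'][165:220,300:373],(280,211),interpolation=cv2.INTER_CUBIC)
A[:211,520:]=B
cv2.imwrite('pics/c7.png',A)
E
```

```text
pos [483.7  43.  154.5] [-3.142e+00 -2.000e-03 -2.000e-01] clk 14.45 lin m [4.400e-03 1.000e-04 1.475e-01] twist 0
[280.1 199.6] [283.1 170.3]
```

View pics/c7.png

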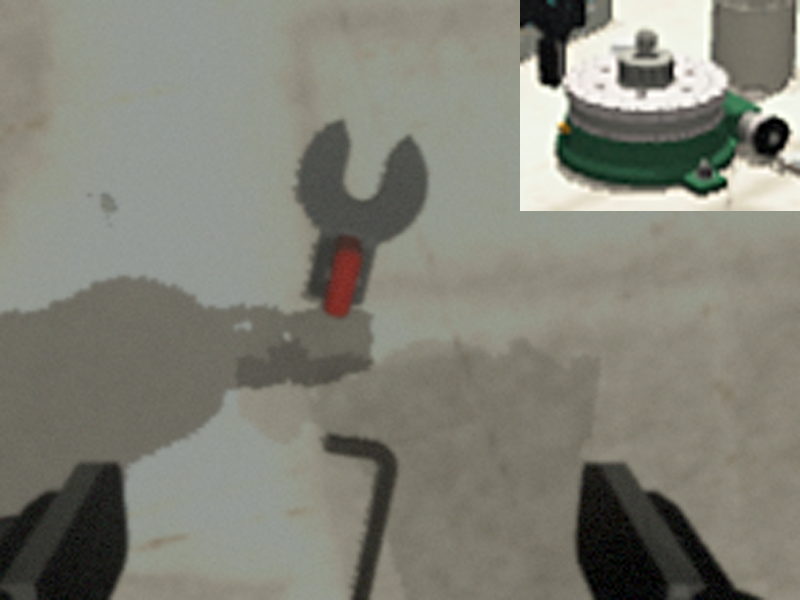

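The plate lies flat on the faceplate (inset). The keeper's slot centre is at (364,182) in the crop and the rib top's ends are at (349,254) and (338,312).

```bash
python3 - <<'E'
from h import *
P=lambda u,v,z: ray('w4',150+u/2.73,100+v/2.7273,z)
o=P(364,182,6); a=P(349.5,254,33); b=P(338,313,33); m=(a+b)/2
horn=(P(344,121,6)+P(411,137,6))/2; ton=(P(306,296,6)+P(362,303,6))/2
for n,p,q in [('rib',b,a),('m-o',m,o),('tong-horn',ton,horn)]:
    d=q-p; print(n,p,q,np.hypot(*d[:2]).round(1),np.arctan2(d[1],d[0]).round(3))
to(*m[:2],7)
E
```

```text
rib [476.3  50.6  33. ] [496.7  42.3  33. ] 22.0 -0.386
m-o [486.5   46.45  33.  ] [515.6  33.1   6. ] 32.0 -0.43
tong-horn [472.95  53.35   6.  ] [533.5   24.55   6.  ] 67.1 -0.444
pos [483.7  43.  154.5] [-3.142e+00 -2.000e-03 -2.000e-01] clk 14.45 lin m [ 0.002  -0.004   0.1475] twist 0
```

Call:
drive_tool(motion=[{"fingers": 1, "linear": [0.002, -0.004, 0.02], "twist": 0.115}, {"fingers": 0.6, "linear": [0, 0, 0.03], "twist": 0.115}, {"fingers": 0.5, "linear": [0, 0, 0.03], "twist": 0}, {"fingers": 0.5, "linear": [0, 0, 0.025], "twist": 0}, {"fingers": 0.5, "linear": [0, 0, 0.01], "twist": 0}])

```text
clock: 14.87
eef_pos: [484.6, 46.3, 36.7]
tool_rot: [3.14, 0.003, -0.431]
force: [0.2, -0.2, -0.0]
width: 42.8
gripper_force: 0.0
```

Call:
drive_tool(motion=[{"fingers": 0.5, "linear": [0, 0, 0], "twist": 0}, {"fingers": 0.5, "linear": [0, 0, 0], "twist": 0}])

```text
clock: 15.03
eef_pos: [486.0, 46.7, 39.4]
tool_rot: [-3.141, -0.0, -0.432]
force: [0.0, 0.1, 0.6]
width: 43.0
gripper_force: 0.0
```

```bash
python3 - <<'E'
from h import *
to(486.3,46.5,8,-.43); print(monitor.read_state()['width'])
E
```

```text
pos [486.   46.7  39.4] [-3.141 -0.    -0.432] clk 15.03 lin m [0.0003 0.0001 0.0314] twist -0.002
43.024982023734175
```

Call:
drive_tool(motion=[{"fingers": 0.5, "linear": [0, 0, 0.015], "twist": 0}, {"fingers": 0.5, "linear": [0, 0, 0.01], "twist": 0}, {"fingers": 0.5, "linear": [0, 0, 0.0055], "twist": 0}, {"fingers": 0.3, "linear": [0, 0, 0], "twist": 0}, {"fingers": 0.2, "linear": [0, 0, 0], "twist": 0}])

```text
clock: 15.45
eef_pos: [485.7, 47.3, 9.0]
tool_rot: [-3.141, -0.0, -0.431]
force: [0.2, -0.3, -0.3]
width: 19.7
gripper_force: 0.0
```

Call:
drive_tool(motion=[{"fingers": 0.1, "linear": [0, 0, 0], "twist": 0}, {"fingers": 0, "linear": [0, 0, 0], "twist": 0}, {"fingers": 0, "linear": [0, 0, 0], "twist": 0}, {"fingers": 0, "linear": [0, 0, 0], "twist": 0}])

```text
clock: 15.78
eef_pos: [485.8, 47.4, 9.3]
tool_rot: [-3.141, -0.001, -0.431]
force: [-1.1, -1.3, 6.7]
width: 8.8
gripper_force: 59.1
```

Call:
drive_tool(motion=[{"fingers": 0, "linear": [0, 0, -0.005], "twist": 0}, {"fingers": 0, "linear": [0, 0, -0.02], "twist": 0}, {"fingers": 0, "linear": [0, 0, -0.035], "twist": 0}, {"fingers": 0, "linear": [0, 0, -0.035], "twist": 0}, {"fingers": 0, "linear": [0, 0, -0.035], "twist": 0}])

```text
clock: 16.2
eef_pos: [484.7, 47.3, 140.0]
tool_rot: [3.141, 0.001, -0.431]
force: [1.2, -0.6, -0.7]
width: 8.7
gripper_force: 58.5
```

Call:
drive_tool(motion=[{"fingers": 0, "linear": [0.006, 0.0125, -0.01], "twist": 0}, {"fingers": 0, "linear": [0.0145, 0.0315, -0.005], "twist": 0}, {"fingers": 0, "linear": [0.0145, 0.0315, 0], "twist": 0}, {"fingers": 0, "linear": [0.0145, 0.0315, 0], "twist": 0}, {"fingers": 0, "linear": [0.0145, 0.0315, 0], "twist": 0}])

```text
clock: 16.62
eef_pos: [485.4, -106.4, 154.1]
tool_rot: [-3.141, -0.0, -0.43]
force: [0.3, -0.4, -0.5]
width: 8.6
gripper_force: 58.6
```

Call:
drive_tool(motion=[{"fingers": 0, "linear": [0.0145, 0.0315, 0], "twist": 0}, {"fingers": 0, "linear": [0.0145, 0.0315, 0], "twist": 0}, {"fingers": 0, "linear": [0.0145, 0.0315, 0], "twist": 0}, {"fingers": 0, "linear": [0.006, 0.015, 0], "twist": 0}, {"fingers": 0, "linear": [0, 0, 0], "twist": 0}])

```text
clock: 17.03
eef_pos: [483.7, -231.2, 153.9]
tool_rot: [3.138, -0.002, -0.439]
force: [0.2, -0.4, -1.7]
width: 8.6
gripper_force: 58.6
```

Call:
drive_tool(motion=[{"fingers": 0, "linear": [0, 0, 0], "twist": 0}, {"fingers": 0, "linear": [0, 0, 0], "twist": 0}])

```text
clock: 17.2
eef_pos: [484.7, -224.0, 153.5]
tool_rot: [-3.141, 0.001, -0.43]
force: [0.6, 0.3, -0.9]
width: 8.6
gripper_force: 58.6
```

```bash
python3 - <<'E'
from h import *
s=monitor.read_state(); print(s['width'],s['force'])
w=grab('wrist','w5'); to(487.1,-228,106.5,-.431)
A=cv2.resize(w['color'][80:320,120:440],(800,600),interpolation=cv2.INTER_CUBIC)
cv2.imwrite('pics/c8.png',A)
E
```

```text
8.64562669258184 [ 0.59006851  0.34732835 -0.85571281]
pos [ 484.9 -223.6  153.5] [-3.141e+00  1.000e-03 -4.290e-01] clk 17.25 lin m [0.0038 0.0031 0.047 ] twist 0.002
```

View pics/c8.png

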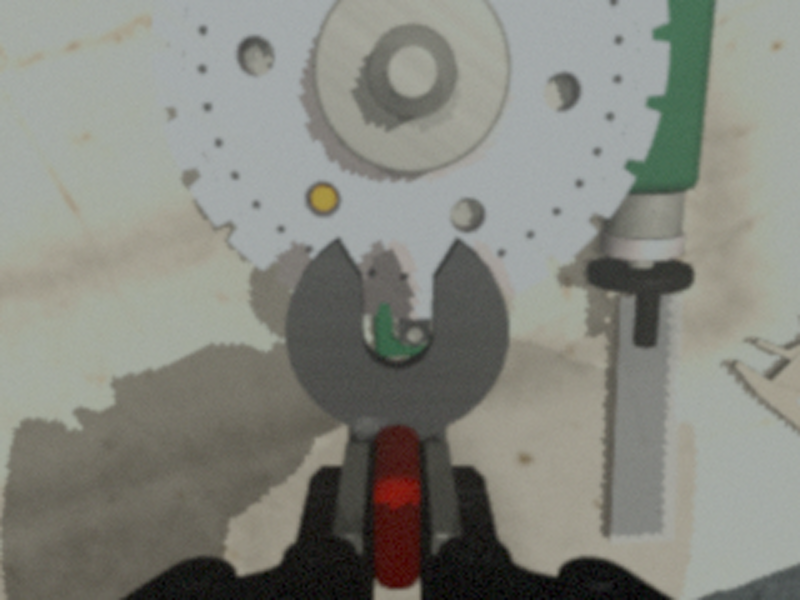

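The brass pin sits in a plate hole at (323,198), so the plate is home. Keeper slot walls are at columns 362 and 434, the round end's centre is at (398,324) and the post tip is at (413,72).

```bash
python3 - <<'E'
from h import *
P=lambda u,v,z: ray('w5',120+u/2.5,80+v/2.5,z)
zk=153.5-9.3+6
o=P(398,324,zk); t=P(413,72,120.5); h=P(412.5,84,96); hn=(P(340,240,zk)+P(459,241,zk))/2
print(o,t,h,hn)
a=-.43
for q in (t,h,np.array([562.4,-263.3,0])):
    d=q-o; print(np.cos(a)*d[0]+np.sin(a)*d[1], np.sin(a)*d[0]-np.cos(a)*d[1])
d=o-np.array([484.8,-223.8,0]);print('origin rel tcp',np.cos(a)*d[0]+np.sin(a)*d[1], np.sin(a)*d[0]-np.cos(a)*d[1])
E
```

```text
[ 517.1 -238.4  150.2] [ 562.  -262.9  120.5] [ 559.5 -262.1   96. ] [ 533.4  -246.25  150.2 ]
51.025896819917975 3.552161837963105
48.41998580378741 3.8671662442962678
51.5562314407596 3.7489998168614136
origin rel tcp 35.445907429965274 -0.19402697321019424
```

Call:
drive_tool(motion=[{"fingers": 0, "linear": [0, 0.0037, 0.01], "twist": 0}, {"fingers": 0, "linear": [0, 0, 0.015], "twist": 0}, {"fingers": 0, "linear": [0, 0, 0.012], "twist": 0}, {"fingers": 0, "linear": [0, 0, 0.007], "twist": 0}, {"fingers": 0, "linear": [0, 0, 0], "twist": 0}])

```text
clock: 17.67
eef_pos: [482.3, -227.4, 107.7]
tool_rot: [-3.141, 0.004, -0.43]
force: [-0.2, 0.0, -1.1]
width: 9.1
gripper_force: 58.6
```

Call:
drive_tool(motion=[{"fingers": 0, "linear": [0, 0, 0], "twist": 0}, {"fingers": 0, "linear": [0, 0, 0], "twist": 0}])

```text
clock: 17.83
eef_pos: [483.8, -228.6, 109.9]
tool_rot: [-3.142, -0.001, -0.431]
force: [1.1, 0.4, -2.0]
width: 8.7
gripper_force: 58.7
```

```bash
python3 - <<'E'
from h import *
# axis = fixed; tcp pre-target: start pos + 3.7 along tool y
to(484.8-.417*3.7,-223.8-.909*3.7,106.5,-.43)
E
```

```text
pos [ 483.8 -228.6  109.9] [-3.142e+00 -1.000e-03 -4.310e-01] clk 17.83 lin m [-0.0011 -0.0011  0.0034] twist -0.001
```

Call:
drive_tool(motion=[{"fingers": 0, "linear": [0, -0.001, 0.0033], "twist": 0}, {"fingers": 0, "linear": [0, 0, 0], "twist": 0}, {"fingers": 0, "linear": [0.005, 0, 0], "twist": 0}, {"fingers": 0, "linear": [0.005, 0, 0], "twist": 0}, {"fingers": 0, "linear": [0, 0, 0], "twist": 0}])

```text
clock: 18.25
eef_pos: [494.7, -232.8, 106.6]
tool_rot: [3.142, -0.003, -0.431]
force: [0.3, -0.2, -0.1]
width: 8.9
gripper_force: 58.7
```

Call:
drive_tool(motion=[{"fingers": 0, "linear": [0, 0, 0], "twist": 0}])

```text
clock: 18.33
eef_pos: [493.5, -232.3, 106.4]
tool_rot: [3.142, -0.001, -0.431]
force: [-0.1, -0.9, -1.7]
width: 8.5
gripper_force: 58.6
```

Call:
drive_tool(motion=[{"fingers": 0, "linear": [0.004, -0.0003, 0], "twist": 0}, {"fingers": 0, "linear": [0.004, 0, 0], "twist": 0}, {"fingers": 0, "linear": [0.004, 0, 0], "twist": 0}, {"fingers": 0, "linear": [0, 0, 0], "twist": 0}])

```text
clock: 18.67
eef_pos: [505.2, -237.3, 106.4]
tool_rot: [3.142, -0.002, -0.431]
force: [0.3, -0.4, -1.3]
width: 9.0
gripper_force: 58.6
```

Call:
drive_tool(motion=[{"fingers": 0, "linear": [0.003, 0, 0], "twist": 0}, {"fingers": 0, "linear": [0.003, 0, 0], "twist": 0}, {"fingers": 0, "linear": [0, 0, 0], "twist": 0}])

```text
clock: 18.92
eef_pos: [510.1, -239.6, 106.3]
tool_rot: [3.142, -0.001, -0.431]
force: [0.5, -0.5, -1.0]
width: 8.7
gripper_force: 58.6
```

Call:
drive_tool(motion=[{"fingers": 0, "linear": [0.003, 0, 0], "twist": 0}, {"fingers": 0, "linear": [0.002, 0, 0], "twist": 0}, {"fingers": 0, "linear": [0, 0, 0], "twist": 0}])

```text
clock: 19.17
eef_pos: [514.5, -241.6, 106.3]
tool_rot: [-3.142, -0.001, -0.431]
force: [-0.2, -0.1, -1.3]
width: 8.9
gripper_force: 58.6
```

Call:
drive_tool(motion=[{"fingers": 0, "linear": [0.003, 0, 0], "twist": 0}, {"fingers": 0, "linear": [0.002, 0, 0], "twist": 0}, {"fingers": 0, "linear": [0, 0, 0], "twist": 0}])

```text
clock: 19.42
eef_pos: [519.0, -243.7, 106.3]
tool_rot: [-3.142, -0.001, -0.431]
force: [0.1, -0.6, -1.3]
width: 8.7
gripper_force: 58.6
```

Call:
drive_tool(motion=[{"fingers": 0, "linear": [0.003, 0, 0], "twist": 0}, {"fingers": 0, "linear": [0.002, 0, 0], "twist": 0}, {"fingers": 0, "linear": [0, 0, 0], "twist": 0}])

```text
clock: 19.67
eef_pos: [523.6, -245.8, 106.3]
tool_rot: [3.142, -0.001, -0.431]
force: [-0.6, -0.2, -1.2]
width: 8.8
gripper_force: 58.6
```

Call:
drive_tool(motion=[{"fingers": 0, "linear": [0.002, 0, 0], "twist": 0}, {"fingers": 0, "linear": [0.002, 0, 0], "twist": 0}, {"fingers": 0, "linear": [0, 0, 0], "twist": 0}])

```text
clock: 19.92
eef_pos: [527.1, -247.4, 106.3]
tool_rot: [-3.142, -0.001, -0.431]
force: [0.2, -0.1, -1.0]
width: 8.9
gripper_force: 58.6
```

Remaining ≈ 4 mm plus up to 1.5 mm of play. Continue in 1 mm steps until I feel the slot's end.

Call:
drive_tool(motion=[{"fingers": 0, "linear": [0.001, 0, 0], "twist": 0}, {"fingers": 0, "linear": [0.001, 0, 0], "twist": 0}, {"fingers": 0, "linear": [0, 0, 0], "twist": 0}])

```text
clock: 20.17
eef_pos: [528.6, -248.1, 106.3]
tool_rot: [3.142, -0.0, -0.431]
force: [0.2, -0.1, -1.6]
width: 8.7
gripper_force: 58.6
```

Call:
drive_tool(motion=[{"fingers": 0, "linear": [0.001, 0, 0], "twist": 0}, {"fingers": 0, "linear": [0, 0, 0], "twist": 0}])

```text
clock: 20.33
eef_pos: [529.5, -248.6, 106.3]
tool_rot: [3.142, -0.0, -0.431]
force: [0.1, -0.3, -1.2]
width: 8.7
gripper_force: 58.6
```

Call:
drive_tool(motion=[{"fingers": 0, "linear": [0.001, 0, 0], "twist": 0}, {"fingers": 0, "linear": [0, 0, 0], "twist": 0}])

```text
clock: 20.5
eef_pos: [530.4, -248.9, 106.3]
tool_rot: [-3.142, -0.0, -0.431]
force: [0.6, 0.1, -1.3]
width: 9.0
gripper_force: 58.6
```

Call:
drive_tool(motion=[{"fingers": 0, "linear": [0.001, 0, 0], "twist": 0}, {"fingers": 0, "linear": [0, 0, 0], "twist": 0}])

```text
clock: 20.67
eef_pos: [531.4, -249.4, 106.3]
tool_rot: [-3.142, -0.0, -0.431]
force: [0.3, 0.0, -0.2]
width: 8.5
gripper_force: 58.6
```

Call:
drive_tool(motion=[{"fingers": 0, "linear": [0.0007, 0, 0], "twist": 0}, {"fingers": 0, "linear": [0, 0, 0], "twist": 0}])

```text
clock: 20.83
eef_pos: [532.0, -249.6, 106.3]
tool_rot: [-3.142, -0.0, -0.431]
force: [0.2, 0.1, -1.4]
width: 8.9
gripper_force: 58.6
```

Call:
drive_tool(motion=[{"fingers": 0, "linear": [0.0007, 0, 0], "twist": 0}, {"fingers": 0, "linear": [0, 0, 0], "twist": 0}])

```text
clock: 21.0
eef_pos: [532.5, -249.9, 106.3]
tool_rot: [-3.142, -0.0, -0.431]
force: [-0.1, 0.6, -0.4]
width: 8.8
gripper_force: 58.6
```

Call:
drive_tool(motion=[{"fingers": 0, "linear": [0.0005, 0, 0], "twist": 0}, {"fingers": 0, "linear": [0, 0, 0], "twist": 0}])

```text
clock: 21.17
eef_pos: [532.9, -250.1, 106.2]
tool_rot: [-3.142, 0.0, -0.431]
force: [0.3, -0.7, -1.2]
width: 8.9
gripper_force: 58.6
```

Call:
drive_tool(motion=[{"fingers": 0, "linear": [0.0005, 0, 0], "twist": 0}, {"fingers": 0, "linear": [0, 0, 0], "twist": 0}])

```text
clock: 21.33
eef_pos: [533.1, -250.1, 106.2]
tool_rot: [-3.142, 0.001, -0.431]
force: [-1.0, 0.8, -1.2]
width: 9.0
gripper_force: 58.7
```

Call:
drive_tool(motion=[{"fingers": 0, "linear": [0.0005, 0, 0], "twist": 0}, {"fingers": 0, "linear": [0, 0, 0], "twist": 0}])

```text
clock: 21.5
eef_pos: [533.1, -250.1, 106.1]
tool_rot: [-3.141, 0.002, -0.431]
force: [-2.0, 0.1, -1.1]
width: 8.8
gripper_force: 58.7
```

Call:
drive_tool(motion=[{"fingers": 0, "linear": [0.0005, 0, 0], "twist": 0}, {"fingers": 0, "linear": [0, 0, 0], "twist": 0}])

```text
clock: 21.67
eef_pos: [533.2, -250.2, 106.0]
tool_rot: [-3.141, 0.002, -0.431]
force: [-3.3, 1.0, 0.2]
width: 8.5
gripper_force: 58.8
```

The slot's end has met the post. Back off half the play, lower onto the hub and release.

Call:
drive_tool(motion=[{"fingers": 0, "linear": [-0.0018, 0, 0.0004], "twist": 0}, {"fingers": 0, "linear": [0, 0, 0.0003], "twist": 0}, {"fingers": 0, "linear": [0, 0, 0], "twist": 0}])

```text
clock: 21.92
eef_pos: [533.0, -250.1, 105.6]
tool_rot: [-3.142, -0.001, -0.431]
force: [-0.1, 0.1, -0.7]
width: 8.5
gripper_force: 58.8
```

Call:
drive_tool(motion=[{"fingers": 0, "linear": [0, 0, 0.0004], "twist": 0}, {"fingers": 0, "linear": [0, 0, 0], "twist": 0}])

```text
clock: 22.08
eef_pos: [533.1, -250.1, 105.3]
tool_rot: [-3.142, -0.001, -0.431]
force: [-0.9, 0.6, -0.7]
width: 8.5
gripper_force: 58.9
```

Call:
drive_tool(motion=[{"fingers": 0, "linear": [0, 0, 0.0003], "twist": 0}, {"fingers": 0, "linear": [0, 0, 0], "twist": 0}])

```text
clock: 22.25
eef_pos: [533.0, -250.1, 105.3]
tool_rot: [-3.141, -0.001, -0.431]
force: [-1.2, 1.3, 3.3]
width: 8.7
gripper_force: 59.3
```

Call:
drive_tool(motion=[{"fingers": 0, "linear": [-0.0008, 0, -0.0002], "twist": 0}, {"fingers": 0, "linear": [0, 0, 0], "twist": 0}])

```text
clock: 22.42
eef_pos: [532.5, -250.0, 105.3]
tool_rot: [3.142, -0.002, -0.431]
force: [-0.0, 0.1, 1.5]
width: 8.9
gripper_force: 58.9
```

Call:
drive_tool(motion=[{"fingers": 0.2, "linear": [0, 0, 0], "twist": 0}, {"fingers": 0.3, "linear": [0, 0, 0], "twist": 0}, {"fingers": 0.4, "linear": [0, 0, 0], "twist": 0}, {"fingers": 0.4, "linear": [0, 0, 0], "twist": 0}])

```text
clock: 22.75
eef_pos: [531.9, -249.7, 105.0]
tool_rot: [3.142, -0.0, -0.431]
force: [-0.1, 1.0, 0.5]
width: 33.8
gripper_force: 0.0
```

Call:
drive_tool(motion=[{"fingers": 0.4, "linear": [0, 0, -0.01], "twist": 0}, {"fingers": 0.4, "linear": [0, 0, -0.02], "twist": 0}, {"fingers": 0.4, "linear": [0, 0, -0.03], "twist": 0}, {"fingers": 0.4, "linear": [0, 0, -0.035], "twist": 0}, {"fingers": 0.4, "linear": [-0.02, 0, -0.02], "twist": 0}])

```text
clock: 23.17
eef_pos: [518.0, -243.3, 224.2]
tool_rot: [3.141, -0.009, -0.431]
force: [1.1, -0.8, -0.4]
width: 33.9
gripper_force: 0.0
```

Call:
drive_tool(motion=[{"fingers": 0.4, "linear": [-0.03, 0, -0.01], "twist": 0}, {"fingers": 0.4, "linear": [-0.02, 0, 0], "twist": 0}, {"fingers": 0.4, "linear": [0, 0, 0], "twist": 0}, {"fingers": 0.4, "linear": [0, 0, 0], "twist": 0}])

```text
clock: 23.5
eef_pos: [467.9, -220.2, 231.3]
tool_rot: [-3.141, -0.001, -0.431]
force: [0.6, -0.7, 1.0]
width: 34.4
gripper_force: 0.0
```

```bash
python3 - <<'E'
from h import *
w=grab('wrist','w6'); to(533,-250,105)
im=w['color'].astype(int)
b,g,r=im[...,0],im[...,1],im[...,2]
m=((r>90)&(g<60)&(b<60)).astype(np.uint8)
n,l,st,ce=cv2.connectedComponentsWithStats(m)
for i in range(1,n):
    if st[i,4]>15: print('red',st[i],ce[i].round(1))
a=-.431; O=np.array([562.4,-263.3]); u=np.array([np.cos(a),np.sin(a)])
for off in (32.5,):
    p=O-off*u
    for e in (-13,13): print('expected rib top end',proj('w6',[*(p+e*u),129]))
    print('post tip',proj('w6',[*O,121]))
E
```

```text
pos [ 468.9 -220.5  230.9] [-3.141e+00 -2.000e-03 -4.310e-01] clk 23.55 lin m [ 0.0706 -0.      0.1259] twist 0
red [273 114  12  31 270] [278.4 128.5]
red [ 47 337  12  12  83] [ 52.5 342.3]
expected rib top end [279.2 146.3]
expected rib top end [279.1 113.3]
post tip [279.1  87.8]
```

The red rib's pixels (rows 114–145, column 278) match the fully-in position within a pixel. Handing in.

```bash
python3 -c "
from h import *
print(ctrl.finish_job())"
```

```text
the job is handed in; nothing more can be done
None
```

The index plate is home on the faceplate with the drive pin in one of its holes, and the keeper is fully in under the post's head and released; I handed the job in at about 23.6 s, and no verdict came back.

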